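# Set up the kinematic measuring stage and load a flange

### The arm

A 7-joint arm with a two-finger parallel gripper is mounted at the origin on the work surface. World frame = base frame: x ahead of the robot, y to its left, z up, the work surface at z = 0. Lengths are in m, angles in rad, forces in N, time in s.
With the tool pointing down it reaches from about 0.4 to 0.875 m from the base axis. Payload 19.3 kg.
Tool frame: the origin (TCP) lies at the very end of the fingers, on their centre line; the grasp point (between the pads) lies bot.pinch_z behind it (bot.pinch_z is the distance from the TCP to the grasp point, in m); z points along the fingers, y is the line along which they close (so a half turn about z gives the same grasp; the last joint's range is limited). The gripper opens to 85 mm and grips with 20 to 120 N. Pads are 22 mm wide; open, the fingers measure 114 mm over their backs; the gripper's body (76 mm by 85 mm) begins 54 mm behind the grasp point. The pads swing forward as they close: fully open they stand 13 mm farther back than shut.
Start: joints at [1.144, 0.521, -0.036, 1.599, 0.021, 1.021, -0.113], TCP at [0.218, -0.586, 0.231] pointing down, gripper open.
Joint ranges: [-2.91, 2.91], [-0.3, 2.13], [-1.5, 1.42], [0.17, 2.43], [-1.26, 4.41], [0.16, 1.93], [-2.52, 2.52]. Speed limits (rad/s): [1.89, 1.89, 2.39, 2.39, 3.01, 3.01, 3.01].

### API

Orientations are given as [roll, pitch, yaw] about the fixed x, y, z axes, in that order (R = Rz(yaw) Ry(pitch) Rx(roll)).
In Python, from workcell import bot, grab_frame, ticket gives the robot as it stands.
- The arm moves only by the tool arm_command, never from a script. Its argument "commands" is a list of rows, each a list of 3 entries, a list of its own where there are three numbers: the shift along the world's x, y, z in mm, then the turn about the world's z in rad, then the gripper command: -1 is fully open, 1 is shut, values between are in proportion. In form: [[[tx, ty, tz], roll, fingers], ...]. A call has 1 to 20 rows; each row shifts and turns the commanded pose from where the row before left it; what a row does not reach is not made up. A row lasts 1/10 s, in which the tool goes at most 50 mm and 8.59 degrees, less where a joint would pass 70% of its speed; a pose out of reach is approached as far as the arm can. A call with a gripper value outside its range is refused whole. The fingers move at their own pace and stop on an object; "newtons" is the grip in N (left out, the last holds). Time passes only in rows, so rows that do not move let the fingers close. It gives the time, the measured TCP pose, the force, the opening and the grip force at its end, in the units of the state.
- bot.observe(): the state, without advancing time (a new reading comes with each control period).
- grab_frame(name): name is "side" or "top" or "wrist"; returns a dict with "image" (384x512x3 uint8, red, green, blue), "vertical_fov" (degrees; the focal length in pixels is half the picture's height over the tangent of half this angle, whatever the lens; pixels are square), "cx", "cy" (the principal point, pixels), "k1" (the pictures are not rectified: a ray, as slopes to the right and down, at radius r is drawn at 1 + k1 r^2 times it, then the intrinsics apply), "R" (3x3) and "t" (3): a world point X has camera coordinates R X + t. Camera axes: x right, y down, z forward; pixel columns grow to the right and rows downward; lengths in m; the calibration is good to about 2 mm. A picture is of the moment at which its call begins. There is no depth.
- ticket.job_done(): hands the job in; it is judged then, once.
The state is a dict: "clock": time; "qpos": joint angles; "qd": joint speeds; "joint_efforts": joint torques, N m; "position": TCP position; "tool_rot": TCP orientation; "force": force on the tool from outside, world axes, zero at the start; "moment": the same for the moment, N m; "grip_width": finger opening in m; "finger_force": force on a finger pad.
Only numpy, scipy, OpenCV 4.12 (cv2) and the standard library are available. Lean on these libraries where they do the work, as an engineer would, in place of code of your own. Each camera call takes 0.05 s, during which the arm holds its last target. There are 200 camera calls.

### The job

Draw the stage top out from under the clear guard by its handle, stand it on the open bench fully clear of the guard and let go; then take it by its centre post, lower it gently onto the base so that its three ball feet settle fully into the cone, groove and flat seats, and let go. Then slip the turned flange, hub up, gently over the post until it lies flat on the still fully seated stage top. Leave the other things on the bench where they are.

Things in the scene. Friction and masses are not known exactly. Their poses are not given: they have to be found in the camera images.
- stage_top: Loose 0.42 kg aluminium plate on three steel ball feet, 200 mm long. Origin on the post axis, level with the feet's lowest points (z = 0 on the bench); z up. Plate 16 to 26 mm above the origin: 100 x 96 mm, a 50 mm wide nose to x = 80, a handle to -x. Balls 16 mm in diameter at (65, 0), (-35, 35), (-35, -35) mm. Starts under the guard, only the handle out in front. Balances near the post.
- post (a point): Point to grip on the stage top's round vertical steel centre post, on its axis, 53 mm above the stage top's origin. The post is 22 mm in diameter and stands 45 mm above the plate (26 to 71 mm above the origin), with a 4 mm chamfer at its top.
- handle (a point): Point to grip on the stage top's flat handle, at its x = -105 mm, 21 mm above the feet's lowest points. The handle is a bar 22 mm wide and 10 mm thick along the stage top's x, from x = -50 to -122 mm.
- guard: Fixed guard: grey side walls (inner faces y = +-66 mm), clear roof with grey edge bars, underside 87 and top 95 mm above the bench, x = -30 to 100 mm, open at both ends. Origin on the bench, within 10 mm of the stage top's start. The handle sticks out to the guard's -x: draw it out that way. The stage top is clear of it with its origin at guard x below -110 mm.
- kin_base: Fixed grey plate 215 x 135 x 14 mm with steel seats. Origin on the bench under the place for the post axis; the seated stage top has the base's heading (handle to -x). Cone, mouth 20 mm, at (65, 0) mm; V groove, 40 mm long, at (-35, 35), pointing at the cone; flat pad at (-35, -35). Guide posts 18 mm thick, 76 mm high above the bench, at (-95, +-30): the handle goes between them.
- seat (a point): Where the stage top's origin is when fully seated: 24 mm above the bench over the base's origin; axes as the base. The flat pad's top is at this height; the rims of cone and groove are 7 mm higher, with 45 degree flanks, polished and slippery, so that balls a few mm off slide home.
- flange: Loose 0.45 kg turned steel flange: disc 80 mm in diameter, 10 mm thick, with a 44 mm hub on it up to 42 mm, and a 27 mm bore right through. Origin: centre of the disc's underside, z up towards the hub. Stands on the bench in one of three places in a row, with the bush and the blank. When home its origin is 26 mm above the stage top's origin, on the post axis.
- bush: Bystander: plain steel ring, 64 mm outside, 48 mm bore, 45 mm high. Origin: centre of its underside.
- blank: Bystander: solid steel round, 58 mm in diameter, 40 mm high. Origin: centre of its underside.
- spanner: Bystander: steel spanner lying on the bench to the right of the base. Origin under its middle.
- oiler: Bystander: closed white bottle, 56 mm in diameter, 150 mm high. Origin: centre of its underside.
- holder: Bystander: dark steel taper tool holder standing upright, 62 mm in diameter, 110 mm high. Origin: centre of its underside.
- brush: Bystander: hand brush lying on the bench. Origin under its middle.
Not all that is in view belongs to the job. Leave any green or turquoise look-alike of the flange alone. What is shaped like the stage_top but green or red is not meant.

How it is judged:
On the way, in this order (a step that is already met when the one before it is completed fails the run):
1. the stage top stands on the open bench, fully clear of the guard, let go and at rest (height (world z) of stage_top below 0.004 m and angle between stage_top's own z axis and vertical below 0.03 rad and (x of stage_top in the frame of guard below -0.11 m or x of stage_top in the frame of guard above 0.19 m or y of stage_top in the frame of guard above 0.2 m or y of stage_top in the frame of guard below -0.2 m) and linear speed of stage_top below 0.02 m/s and contact force between the fingers and stage_top below 0.1 N), for 0.2 s.
2. the stage top is lifted by its centre post (height (world z) of stage_top above 0.03 m and distance between the grasp point and post below 0.035 m), for 0.1 s.
3. the stage top sits fully in its three seats, let go (horizontal distance between stage_top and seat below 0.003 m and z of stage_top in the frame of seat between -0.0025 and 0.0025 m and angle between the x axis of stage_top and the x axis of kin_base, either way round below 0.03 rad and x of handle in the frame of kin_base below -0.09 m and angle between stage_top's own z axis and vertical below 0.02 rad and contact force between the fingers and stage_top below 0.1 N), for 0.2 s.
At the end, for the whole second after the job is handed in: Stage top seated on the base within 3 mm sideways, 2.5 mm in height, 0.03 rad of heading, 0.02 rad of level, handle between the guide posts; flange round the post (4 mm), hub up, flat on the stage top (2.5 mm, 0.03 rad); both let go and at rest (all of step 3 and horizontal distance between flange and post below 0.004 m and z of flange in the frame of stage_top between 0.0235 and 0.0285 m and angle between flange's own z axis and vertical below 0.03 rad and linear speed of each of flange, stage_top below 0.02 m/s and contact force between the fingers and flange below 0.1 N); the robot touches nothing.
It fails at once if the stage top is dropped or rammed onto the base (faster than 0.4 m/s near its seat, or over 90 N) (contact force between stage_top and kin_base above 90 N or (horizontal distance between stage_top and seat below 0.03 m and z of stage_top in the frame of seat below 0.03 m and linear speed of stage_top above 0.4 m/s)).
It fails at once if the flange is dropped or rammed onto the stage top (faster than 0.4 m/s on the post, or over 90 N) (contact force between flange and stage_top above 90 N or (horizontal distance between flange and post below 0.02 m and z of flange in the frame of stage_top below 0.06 m and linear speed of flange above 0.4 m/s)).
It fails at once if a bystander (bush, blank, spanner, bottle, tool holder, brush) is moved by more than 30 mm (distance of any of bush, blank, spanner, oiler, holder, brush from where it was at the start of the episode above 0.03 m).
It also fails if it takes over 69 s, if anything falls off the work surface, if the arm or the gripper's body presses on something with over 40 N, if the wrist force passes 120 N, or if a joint passes its speed limit or range.

## Working session

There is one attempt and no reset: what is moved stays moved. The work goes in short steps, Python scripts to look and compute and a tool call to move; the robot and the scene stay as the last step left them, time stands still between calls to the robot, and variables do not carry over. Pictures are saved under pics/ and viewed, at most 10 in all, crops included, and the job is handed in when it is done.

Besides the shell and the picture viewer there is one more tool, called after "Emit:" as a command line: name --argument value ..., lists and objects as JSON in quotes. arm_command: Moves the arm, as the interface text tells. Its arguments: {"type":"object","properties":{"commands":{"type":"array"},"newtons":{"type":"number"}},"required":["commands"]}

```bash
mkdir -p pics; ls; cat > h.py <<'E'
import numpy as np, cv2, pickle
from workcell import bot, grab_frame, ticket
def save(f,n): cv2.imwrite(f'pics/{n}.png',cv2.cvtColor(f['image'],cv2.COLOR_RGB2BGR)); pickle.dump(f,open(f'pics/{n}.pkl','wb'))
def load(n): return pickle.load(open(f'pics/{n}.pkl','rb'))
def foc(f): return f['image'].shape[0]/2/np.tan(np.radians(f['vertical_fov'])/2)
def px2w(f,u,v,z):
    F=foc(f); d=np.array([(u-f['cx'])/F,(v-f['cy'])/F]); s=d.copy()
    for _ in range(30): s=d/(1+f['k1']*(s@s))
    R=np.array(f['R']);t=np.array(f['t']); c=-R.T@t; r=R.T@np.array([*s,1]); return c+r*(z-c[2])/r[2]
def w2px(f,X):
    X=np.asarray(X,float); p=np.array(f['R'])@X+np.array(f['t']); s=p[:2]/p[2]; s=s*(1+f['k1']*(s@s)); return s*foc(f)+[f['cx'],f['cy']]
E
python3 - <<'E'
from h import *
print(bot.observe(),bot.pinch_z)
for n in('top','side'):
    f=grab_frame(n); save(f,n+'0'); print(n,{k:f[k] for k in f if k!='image'})
t=load('top0')['image'];s=load('side0')['image']
im=cv2.cvtColor(t,cv2.COLOR_RGB2BGR); cv2.imwrite('pics/t0.png',cv2.resize(im,(800,600),interpolation=cv2.INTER_CUBIC))
E
```

```text
pics
{'clock': 0.0, 'qpos': array([ 1.14378853,  0.52197513, -0.03632457,  1.60000226,  0.02120179,
        1.02110562, -0.11279388]), 'qd': array([-0.00124828,  0.00041322, -0.00099116,  0.0002088 ,  0.00117289,
        0.00061992,  0.00035526]), 'joint_efforts': array([ 1.67228376e-03, -9.27088308e+01,  1.98062003e+00, -3.69914997e+01,
        1.78779551e-02,  8.36724008e-03, -6.36904451e-05]), 'position': array([ 0.218149  , -0.58533433,  0.23075205]), 'tool_rot': array([-3.14049042e+00,  8.22469625e-05,  3.56802376e-01]), 'force': array([-0.60030683, -0.11378034,  0.19043496]), 'moment': array([-0.01345336,  0.04954037,  0.01045336]), 'finger_force': 0.0, 'grip_width': 0.08555422648102788} 0.0187
top {'vertical_fov': 54.260517564396665, 'cx': 253.1594071911383, 'cy': 195.27605055311724, 'k1': -0.031431502200508964, 'R': array([[-2.14795593e-02, -9.99768987e-01, -7.74785150e-04],
       [-9.89422672e-01,  2.13684646e-02, -1.43478799e-01],
       [ 1.43462210e-01, -2.31527138e-03, -9.89653088e-01]]), 't': array([0.10328829, 0.47613508, 1.39255332])}
side {'vertical_fov': 43.25497289008122, 'cx': 248.97282098025718, 'cy': 189.1787087258999, 'k1': -0.1556642597520536, 'R': array([[-0.70908263, -0.7048891 ,  0.01825323],
       [-0.48563109,  0.46942433, -0.73743016],
       [ 0.51123797, -0.53176325, -0.6751767 ]]), 't': array([0.40250742, 0.23319115, 1.38273836])}
```

View pics/t0.png

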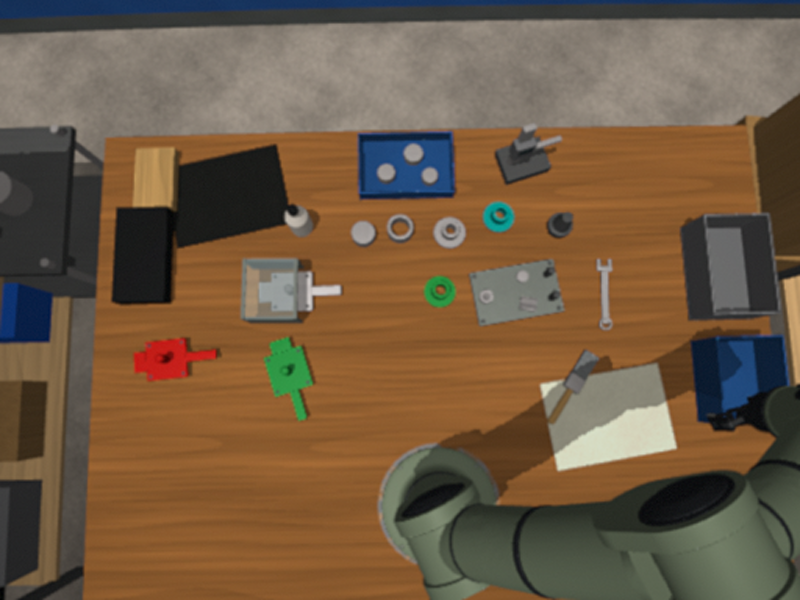

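View pics/side0.png

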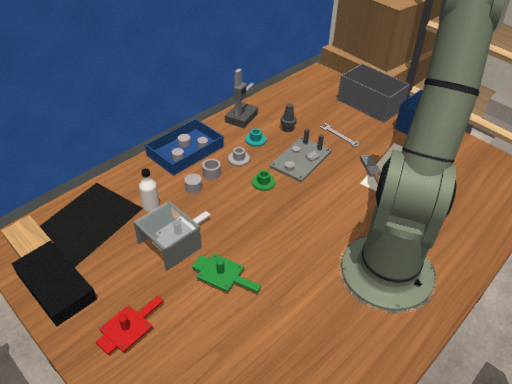

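```bash
python3 - <<'E'
from h import *
f=load('top0');k=1.5625
for n,u,v,z in [('handle tip',340,290,.026),('handle root',310,290,.026),('post top',290,291,.071),('flange hubtop',449.5,232,.042),('bush',400,228,.045),('blank',363,233,.04),('cone',487,297,.03),('gp far',548,268,.076),('gp near',556,294,.076),('green flange',440,291,.042),('base NL',471,274,.014),('base NR',557,260,.014),('base SR',564,310,.014),('base SL',482,325,.014),('guard TL',244,259,.095),('guard BL',244,321,.095),('guard TR',299,259,.095),('guard BR',298,320,.095),('oiler base',303,228,0.0),('green st handle',304,417,.026),('tealflange',498,216,.04)]:
  print(n,px2w(f,u/k,v/k,z).round(4))
im=cv2.cvtColor(f['image'],cv2.COLOR_RGB2BGR)
a=cv2.resize(im[155:215,145:230],None,fx=8,fy=8,interpolation=cv2.INTER_CUBIC)
b=cv2.resize(im[120:215,260:370],None,fx=6,fy=6,interpolation=cv2.INTER_CUBIC)
o=np.zeros((600,800,3),np.uint8)
cv2.imwrite('pics/a.png',a);cv2.imwrite('pics/b.png',b)
E
```

```text
handle tip [0.52   0.2289 0.026 ]
handle root [0.5216 0.3029 0.026 ]
post top [0.5124 0.3441 0.071 ]
flange hubtop [ 0.6567 -0.0441  0.042 ]
bush [0.6687 0.078  0.045 ]
blank [0.6594 0.1697 0.04  ]
cone [ 0.4941 -0.1315  0.03  ]
gp far [ 0.554  -0.2734  0.076 ]
gp near [ 0.4907 -0.2887  0.076 ]
green flange [ 0.5095 -0.0158  0.042 ]
base NL [ 0.5555 -0.0967  0.014 ]
base NR [ 0.5867 -0.314   0.014 ]
base SR [ 0.46   -0.3236  0.014 ]
base SL [ 0.4272 -0.1187  0.014 ]
guard TL [0.5874 0.4492 0.095 ]
guard BL [0.4397 0.4468 0.095 ]
guard TR [0.5844 0.3188 0.095 ]
guard BR [0.4394 0.3208 0.095 ]
oiler base [0.6869 0.3245 0.    ]
green st handle [0.214  0.3176 0.026 ]
tealflange [ 0.6958 -0.1664  0.04  ]
```

View pics/a.png

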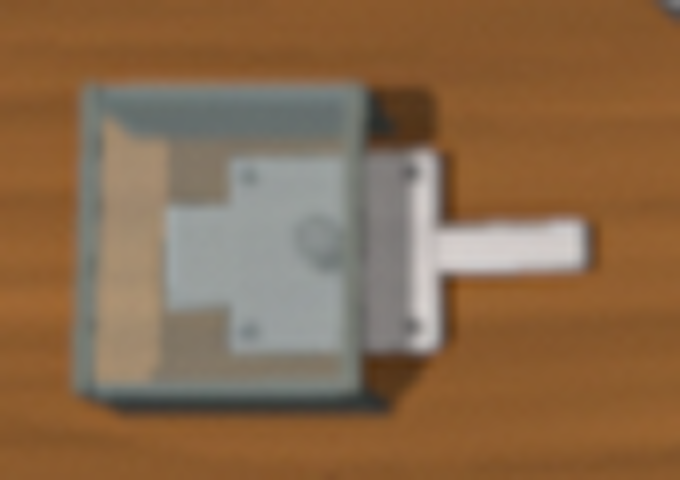

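View pics/b.png

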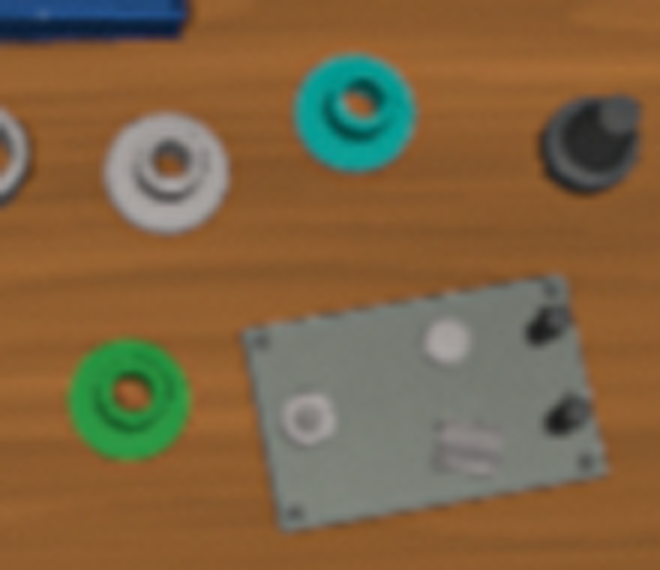

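```bash
python3 - <<'E'
from h import *
f=load('top0')
A=lambda x,y,z:px2w(f,145+(x+.5)/8-.5,155+(y+.5)/8-.5,z)
B=lambda x,y,z:px2w(f,260+(x+.5)/6-.5,120+(y+.5)/6-.5,z)
for n,p in dict(nose=A(165,256,.026),tip=A(587,245,.026),plateTR=A(440,150,.026),plateBR=A(440,352,.026)).items(): print(n,p.round(4))
c=B(308,418,.031);g=B(469,447,.031);p=B(447,342,.024);m=(g+p)/2
print('cone,groove,pad',c,g,p,np.linalg.norm((c-m)[:2]),np.linalg.norm((g-p)[:2]))
d=c-m;print('yaw',np.arctan2(d[1],d[0]),'origin',c-.65*d)
C=[B(243,332,.014),B(565,276,.014),B(607,470,.014),B(283,530,.014)]
d=C[0]-C[1]+C[3]-C[2];print('yaw plate',np.arctan2(d[1],d[0]),'ctr',sum(C)/4,np.linalg.norm(d)/2)
print('flange disc',B(167,174,.010),'hub',B(170,168,.042))
E
```

```text
nose [0.5207 0.431  0.026 ]
tip [0.5216 0.2276 0.026 ]
plateTR [0.5697 0.2984 0.026 ]
plateBR [0.4712 0.2984 0.026 ]
cone,groove,pad [ 0.49727052 -0.12857148  0.031     ] [ 0.47636124 -0.23052914  0.031     ] [ 0.54606036 -0.22163466  0.024     ] 0.09850184720406138 0.07026435191591442
yaw 1.7127960900487211 origin [ 0.5063317  -0.19195325  0.028725  ]
yaw plate 1.7281211585412957 ctr [ 0.50927426 -0.2074884   0.014     ] 0.21404433709456033
flange disc [ 0.66508    -0.04625647  0.01      ] hub [ 0.66029319 -0.04515227  0.042     ]
```

Emit:
arm_command --commands '[[[27,25,0],0.04,-1],[[27,25,0],0.04,-1],[[27,25,0],0.04,-1],[[27,25,0],0.04,-1],[[27,25,0],0.04,-1],[[27,25,0],0.04,-1],[[27,25,0],0.04,-1],[[27,25,0],0.04,-1],[[27,25,0],0.04,-1],[[27,25,0],0.04,-1],[[27,25,0],0.04,-1],[[27,25,0],0.04,-1],[[27,25,0],0.04,-1],[[27,25,0],0.04,-1]]' --newtons 40

```text
clock: 1.5
position: [0.5971, -0.2345, 0.231]
tool_rot: [-3.141, 0.0, 0.918]
force: [-0.8, -0.5, 0.7]
grip_width: 0.0856
finger_force: 0.0
```

```bash
python3 - <<'E'
from h import *
f=grab_frame('wrist'); save(f,'w1')
print(foc(f),f['cx'],f['cy'],f['k1'],-np.array(f['R']).T@f['t'],np.array(f['R'])[2])
for p in [(.506,-.192,.024),(.497,-.129,.031),(.662,-.046,.042),(.49,-.289,.076)]: print(p,w2px(f,p))
E
```

```text
269.98449558033064 257.7790753273784 192.10277806357524 -0.05490917871270004 [ 0.6483841  -0.16738618  0.37474052] [-0.19832792 -0.26017921 -0.94497239]
(0.506, -0.192, 0.024) [185.55651221 181.3824892 ]
(0.497, -0.129, 0.031) [146.49723827 149.93476582]
(0.662, -0.046, 0.042) [199.12623982  -1.57738835]
(0.49, -0.289, 0.076) [217.1849257  257.81612079]
```

View pics/w1.png

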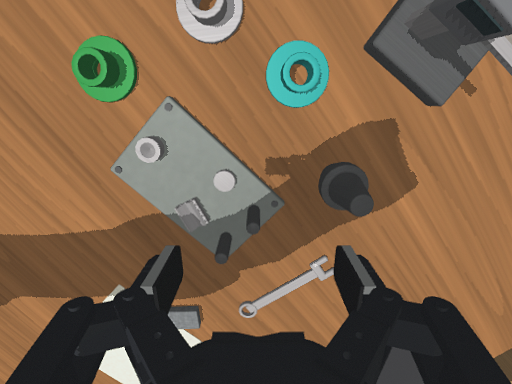

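```bash
python3 - <<'E'
from h import *
f=load('w1')
im=cv2.cvtColor(f['image'],cv2.COLOR_RGB2BGR); g=cv2.cvtColor(im,cv2.COLOR_BGR2GRAY)
cr=cv2.resize(im[90:270,100:290],None,fx=3.2,fy=3.2,interpolation=cv2.INTER_CUBIC)
# blobs of bright low-saturation
hsv=cv2.cvtColor(im,cv2.COLOR_BGR2HSV)
m=((hsv[...,2]>175)&(hsv[...,1]<40)).astype(np.uint8)
n,l,s,c=cv2.connectedComponentsWithStats(m)
for i in range(1,n):
    if s[i,4]>60: print(s[i],c[i].round(1))
c=px2w(f,148,149.5,.031);p=px2w(f,224,181,.024);q=px2w(f,193,210.5,.030);m=(p+q)/2;d=c-m
print(c,p,q,np.linalg.norm(d[:2]),np.linalg.norm((p-q)[:2]),'yaw',np.arctan2(d[1],d[0]),'org',c-.65*d)
cv2.imwrite('pics/c.png',cr)
E
```

```text
[ 176    0   66   42 1471] [206.5  20.4]
[491  37  21  29 304] [503.4  48.1]
[135 138  25  25 289] [147.1 149.8]
[214 171  20  21 324] [223.5 181.1]
[253 258  80  51 654] [294.1 284.5]
[240 305  16  13  76] [248.5 310.3]
[178 329  23  18 168] [189.  337.7]
[ 99 347  41  37 922] [118.8 366.2]
[ 0.49896132 -0.12980557  0.031     ] [ 0.54802418 -0.22347114  0.024     ] [ 0.48813083 -0.22919177  0.03      ] 0.09840058159157827 0.060165933137217034 yaw 1.7663085140784096 org [ 0.51138684 -0.19254739  0.0284    ]
```

View pics/c.png

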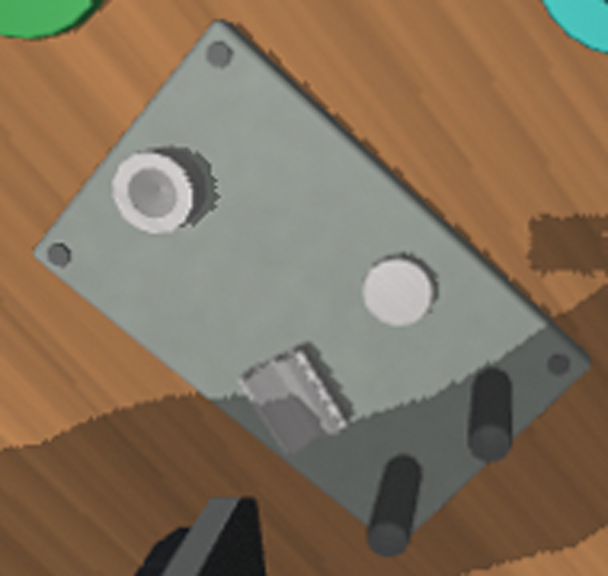

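Emit:
arm_command --commands '[[[-4,34,0],0.047,-1],[[-4,34,0],0.047,-1],[[-4,34,0],0.047,-1],[[-4,34,0],0.047,-1],[[-4,34,0],0.047,-1],[[-4,34,0],0.047,-1],[[-4,34,0],0.047,-1],[[-4,34,0],0.047,-1],[[-4,34,0],0.047,-1],[[-4,34,0],0.047,-1],[[-4,34,0],0.047,-1],[[-10,34,0],0.045,-1],[[-16,34,-20],0.045,-1],[[-6,30,-40],0.046,-1]]'

```text
clock: 2.95
position: [0.5203, 0.2385, 0.173]
tool_rot: [3.138, -0.002, 1.572]
force: [2.3, 0.2, -1.1]
grip_width: 0.0853
finger_force: 0.0
```

Emit:
arm_command --commands '[[[0,3,-35],0,-1],[[0,2,-35],0,-1],[[0,0,-35],0,-1],[[0,0,-30],0,-1],[[0,0,-20],0,-1],[[0,0,-11],0,-1],[[0,0,0],0,-0.2],[[0,0,0],0,0.5],[[0,0,0],0,1],[[0,0,0],0,1],[[0,0,0],0,1]]' --newtons 30

```text
clock: 4.05
position: [0.5209, 0.2413, 0.0063]
tool_rot: [3.14, -0.001, 1.569]
force: [2.0, 0.1, 2.8]
grip_width: 0.0213
finger_force: 35.0
```

```bash
python3 - <<'E'
from h import *
f=load('w1')
c=px2w(f,147.6,149.8,.031);p=px2w(f,224.2,180.8,.024);q=px2w(f,192.3,214.5,.029);m=(p+q)/2;d=c-m
print(c,p,q,np.linalg.norm(d[:2]),np.linalg.norm((p-q)[:2]),'yaw',np.arctan2(d[1],d[0]),'org',c-.65*d)
for u,v in((221,258),(253,227.5)): print(px2w(f,u,v,.076))
# model fit by least squares incl. corners and guide posts
from scipy.optimize import least_squares
P=[((65,0,31),(147.6,149.8)),((-35,-35,24),(224.2,180.8)),((-95,30,76),(221,258)),((-95,-30,76),(253,227.5)),((-35,35,29),(192.3,214.5))]
def res(x):
    cs,sn=np.cos(x[2]),np.sin(x[2]);r=[]
    for (a,b,z),uv in P:
        r+=list(w2px(f,[x[0]+(cs*a-sn*b)/1e3,x[1]+(sn*a+cs*b)/1e3,z/1e3])-uv)
    return r
s=least_squares(res,[.507,-.192,1.72],x_scale=[.01,.01,.05]);print(s.x,np.round(s.fun,1))
print(bot.observe()['position'],bot.observe()['grip_width'])
E
```

```text
[ 0.4982701  -0.12976298  0.031     ] [ 0.54842092 -0.22341813  0.024     ] [ 0.4828047  -0.23330474  0.029     ] 0.10011206175961469 0.06635686726654333 yaw 1.7449076122527538 org [ 0.50954286 -0.19385198  0.028075  ]
[ 0.4937411  -0.29217571  0.076     ]
[ 0.55310967 -0.2826324   0.076     ]
[ 0.5090532  -0.19376453  1.72779303] [ 0.2 -0.4  0.1 -0.6  0.4 -0.2  0.4 -0.  -1.3  1.4]
[0.52088128 0.24127318 0.00633318] 0.021292499768343114
```

Emit:
arm_command --commands '[[[0,-5,0],0,1],[[0,-10,0],0,1],[[0,-15,0],0,1],[[0,-20,0],0,1],[[0,-20,0],0,1],[[0,-20,0],0,1],[[0,-20,0],0,1],[[0,-15,0],0,1],[[0,-8,0],0,1],[[0,-4,0],0,1],[[0,0,0],0,1],[[0,0,0],0,-1],[[0,0,0],0,-1],[[0,0,0],0,-1],[[0,0,0],0,-1]]'

```text
clock: 5.55
position: [0.5202, 0.1044, 0.0055]
tool_rot: [-3.141, 0.0, 1.57]
force: [-0.7, 0.1, 0.2]
grip_width: 0.0779
finger_force: 0.0
```

```bash
python3 - <<'E'
from h import *
f=grab_frame('top'); save(f,'top1'); f2=grab_frame('wrist'); save(f2,'w2')
a=cv2.cvtColor(f['image'],cv2.COLOR_RGB2BGR)[145:225,150:290]; b=cv2.cvtColor(f2['image'],cv2.COLOR_RGB2BGR)
o=np.zeros((600,800,3),np.uint8); o[:320,:560]=cv2.resize(a,None,fx=4,fy=4,interpolation=cv2.INTER_CUBIC); o[320:,:373]=cv2.resize(b,(373,280))
cv2.imwrite('pics/d.png',o)
E
```

```text
(no output)
```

View pics/d.png

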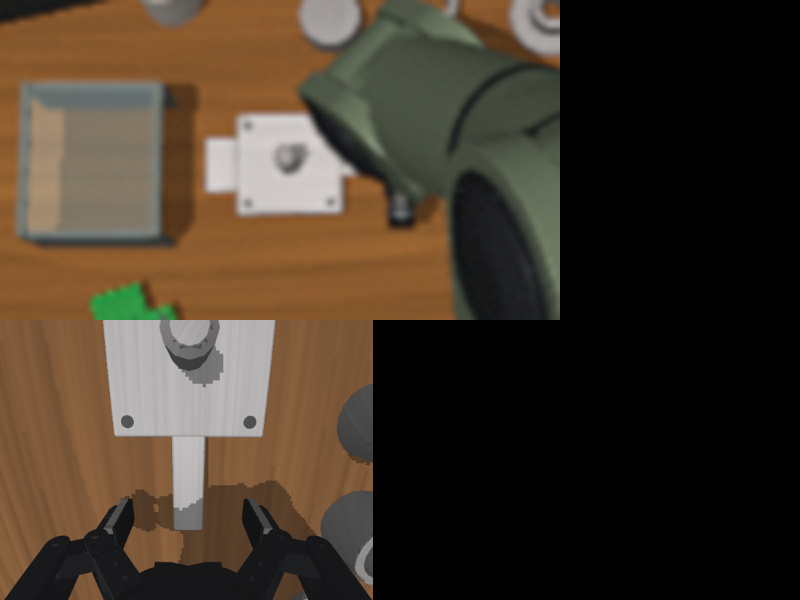

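Emit:
arm_command --commands '[[[0,0,20],0,-1],[[0,0,40],0,-1],[[0,10,45],0,-1],[[0,15,45],0,-1],[[0,10,15],0,-1],[[0,0,0],0,-1],[[0,0,0],0,-1]]' --newtons 80

```text
clock: 6.35
position: [0.5201, 0.1387, 0.1701]
tool_rot: [-3.141, 0.0, 1.57]
force: [0.2, -0.5, 0.5]
grip_width: 0.0853
finger_force: 0.0
```

```bash
python3 - <<'E'
from h import *
f=grab_frame('wrist'); save(f,'w3')
print(bot.observe()['position'])
for p in [(.52,.213,.071),(.52,.293,.026),(.52,.091,.026)]: print(w2px(f,p))
cv2.imwrite('pics/w3.png',cv2.resize(cv2.cvtColor(f['image'],cv2.COLOR_RGB2BGR),(800,600),interpolation=cv2.INTER_CUBIC))
E
```

```text
[0.51985719 0.13841335 0.16957882]
[257.3946014  111.39147971]
[257.36203141  22.32870659]
[257.54946399 218.26760118]
```

View pics/w3.png

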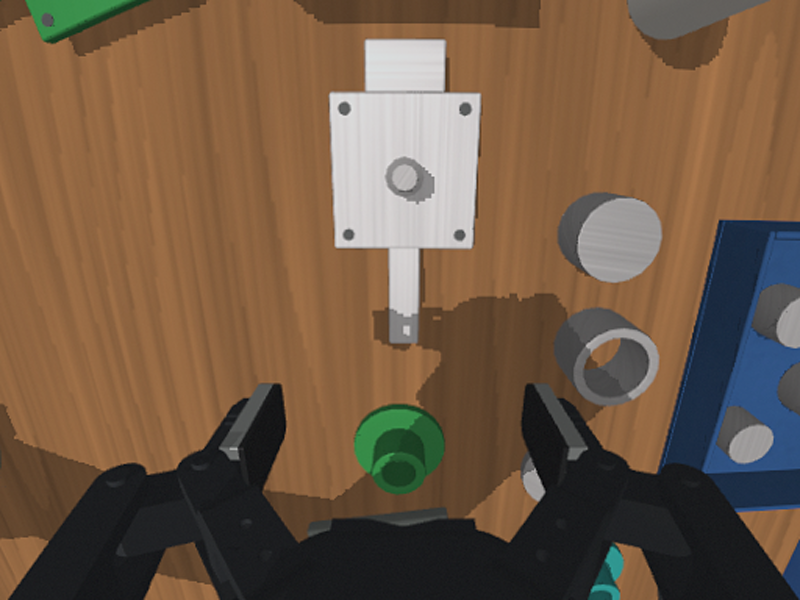

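```bash
python3 - <<'E'
from h import *
f=load('w3')
for n,u,v,z in [('post',404.5,177,.071),('nose',405,40,.026),('tip',403.5,344,.026)]: print(n,px2w(f,u/1.5625,v/1.5625,z).round(4))
E
```

```text
post [0.5213 0.2114 0.071 ]
nose [0.5217 0.2902 0.026 ]
tip [0.5208 0.0886 0.026 ]
```

Emit:
arm_command --commands '[[[1,25,0],0,-1],[[0,28,0],0,-1],[[0,20,-20],0,-1],[[0,0,-35],0,-1],[[0,0,-35],0,-1],[[0,0,-25],0,-1],[[0,0,-14],0,-1],[[0,0,-7],0,-0.3],[[0,0,0],0,0.4],[[0,0,0],0,1],[[0,0,0],0,1],[[0,0,0],0,1],[[0,0,0],0,1]]' --newtons 80

```text
clock: 7.7
position: [0.5223, 0.2123, 0.0356]
tool_rot: [3.139, -0.001, 1.569]
force: [1.6, -0.2, 6.8]
grip_width: 0.02
finger_force: 78.2
```

Emit:
arm_command --commands '[[[0,0,5],0,1],[[0,0,15],0,1],[[0,0,25],0,1],[[0,-5,30],0,1],[[0,-15,25],0.01,1],[[-1,-25,15],0.01,1],[[-1,-30,5],0.01,1],[[-1,-35,0],0.01,1],[[-1,-35,0],0.01,1],[[-1,-35,0],0.02,1],[[-1,-35,0],0.02,1],[[-1,-35,0],0.02,1],[[-1,-35,0],0.02,1],[[-1,-35,0],0.01,1],[[-1,-35,0],0.01,1],[[-1,-25,0],0.01,1],[[-1,-16,0],0,1],[[-1,-9,0],0,1],[[0,0,0],0,1],[[0,0,0],0,1]]'

```text
clock: 9.7
position: [0.5084, -0.1919, 0.155]
tool_rot: [3.141, -0.0, 1.731]
force: [1.0, 0.2, -5.2]
grip_width: 0.0197
finger_force: 78.7
```

```bash
python3 - <<'E'
from h import *
f=grab_frame('wrist'); save(f,'w4')
o=bot.observe();print(o['position'],o['tool_rot'],o['grip_width'])
cv2.imwrite('pics/w4.png',cv2.resize(cv2.cvtColor(f['image'],cv2.COLOR_RGB2BGR),(800,600),interpolation=cv2.INTER_CUBIC))
E
```

```text
[ 0.50848178 -0.19162382  0.15488288] [ 3.14133743e+00 -3.46586600e-04  1.73107304e+00] 0.019889957971006015
```

View pics/w4.png

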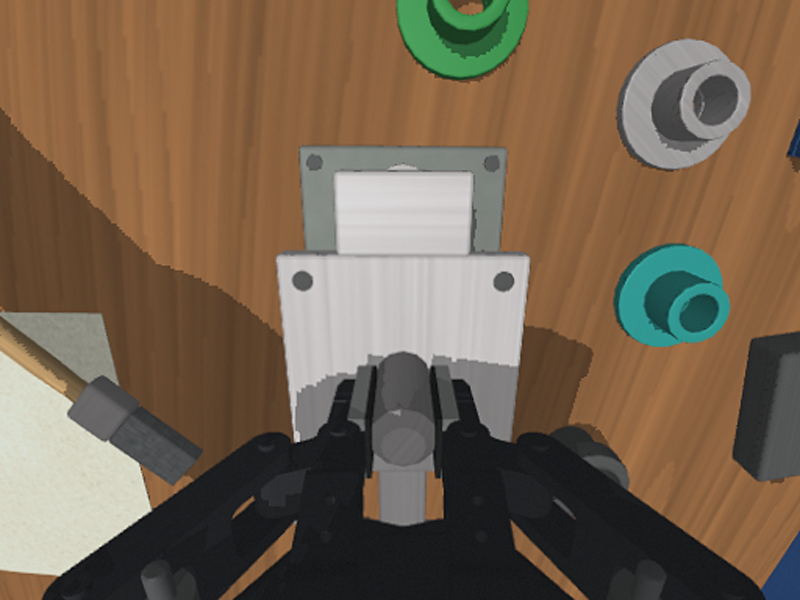

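```bash
python3 - <<'E'
from h import *
f=load('w4');k=1.5625
P=lambda u,v,z:px2w(f,u/k,v/k,z)
a,b=P(335,172,.145),P(472,171,.145); c,d=P(278,255,.145),P(528,254,.145)
for n,(a,b) in dict(nose=(a,b),plate=(c,d),base=(P(300,148,.014),P(506,148,.014)),holes=(P(302.5,281,.145),P(503.5,281,.145))).items():
  e=b-a; print(n,(a+b)/2,np.linalg.norm(e),'yaw',np.arctan2(e[1],e[0])+np.pi/2)
print('flange hub',P(715,99,.042),'disc',P(684,104,.010))
x=np.array([.509,-.194]);yaw=1.728
print('base front expected?',)
t=np.array([np.cos(1.728),np.sin(1.728)])
o=np.array([.5085,-.1918])
print('nose expected',o+.08*t,'plate front',o+.05*t)
E
```

```text
nose [ 0.49620911 -0.11386448  0.145     ] 0.04807347120959181 yaw 1.7379771358341745
plate [ 0.50077444 -0.143231    0.145     ] 0.09341784027628089 yaw 1.7348458949707732
base [ 0.49457734 -0.10389837  0.014     ] 0.13204813985478223 yaw 1.7309147036117611
holes [ 0.50243793 -0.15342908  0.145     ] 0.07655157204153228 yaw 1.7307194015551397
flange hub [ 0.66735799 -0.04653888  0.042     ] disc [ 0.66906382 -0.04589443  0.01      ]
base front expected?
nose expected [ 0.49597544 -0.11278649] plate front [ 0.50067215 -0.14241655]
```

Emit:
arm_command --commands '[[[0,-1,-5],0,1],[[0,0,-15],0,1],[[0,0,-20],0,1],[[0,0,-20],0,1],[[0,0,-13],0,1],[[0,0,-7],0,1],[[0,0,-4],0,1],[[0,0,0],0,1]]'

```text
clock: 10.55
position: [0.5084, -0.1937, 0.0704]
tool_rot: [-3.141, -0.0, 1.73]
force: [-0.1, -0.0, -5.4]
grip_width: 0.0199
finger_force: 78.7
```

```bash
python3 - <<'E'
from h import *
f=grab_frame('side'); save(f,'s5')
o=bot.observe();print(o['position'],o['force'],w2px(f,[.509,-.194,.06]))
u,v=w2px(f,[.509,-.194,.05]).astype(int)
c=f['image'][v-55:v+55,u-70:u+70]
cv2.imwrite('pics/s5c.png',cv2.resize(cv2.cvtColor(c,cv2.COLOR_RGB2BGR),None,fx=5,fy=5,interpolation=cv2.INTER_CUBIC))
E
```

```text
[ 0.5085409  -0.19385759  0.07083486] [ 0.54701774  0.56298775 -4.63768429] [299.76760571 146.9103488 ]
```

View pics/s5c.png

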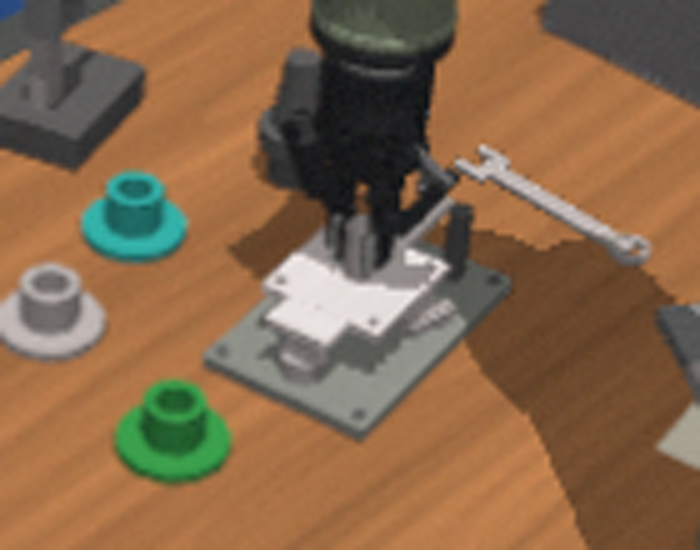

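Emit:
arm_command --commands '[[[0,0,-2],0,1],[[0,0,-2],0,1],[[0,0,-2],0,1],[[0,0,-1],0,1],[[0,0,0],0,1]]' --newtons 50

```text
clock: 11.1
position: [0.5083, -0.1938, 0.0635]
tool_rot: [-3.141, -0.0, 1.73]
force: [0.3, 0.0, -4.6]
grip_width: 0.02
finger_force: 78.7
```

Emit:
arm_command --commands '[[[0,0,-1],0,1],[[0,0,-1],0,1],[[0,0,-1],0,1],[[0,0,0],0,1]]' --newtons 30

```text
clock: 11.5
position: [0.5083, -0.1938, 0.0604]
tool_rot: [-3.141, -0.0, 1.73]
force: [0.1, 0.7, -4.4]
grip_width: 0.0199
finger_force: 78.8
```

Emit:
arm_command --commands '[[[0,0,-1],0,1],[[0,0,0],0,1]]'

```text
clock: 11.7
position: [0.5084, -0.1937, 0.0599]
tool_rot: [3.142, 0.0, 1.73]
force: [-2.5, 1.2, 4.8]
grip_width: 0.0201
finger_force: 79.9
```

Contact (about +9 N) right at the expected height. Release gently.

Emit:
arm_command --commands '[[[0,0,0],0,0.4],[[0,0,0],0,0.2],[[0,0,0],0,0],[[0,0,0],0,-0.5],[[0,0,0],0,-1],[[0,0,0],0,-1],[[0,0,15],0,-1],[[0,0,35],0,-1],[[0,0,45],0,-1],[[0,0,40],0,-1],[[0,0,0],0,-1],[[0,0,0],0,-1]]'

```text
clock: 12.9
position: [0.5085, -0.1941, 0.1962]
tool_rot: [3.14, 0.001, 1.73]
force: [-0.0, 0.2, -0.5]
grip_width: 0.0854
finger_force: 0.0
```

```bash
python3 - <<'E'
from h import *
f=grab_frame('wrist'); save(f,'w6')
o=bot.observe();print(o['position'],o['tool_rot'],o['grip_width'])
cv2.imwrite('pics/w6.png',cv2.resize(cv2.cvtColor(f['image'],cv2.COLOR_RGB2BGR),(800,600),interpolation=cv2.INTER_CUBIC))
E
```

```text
[ 0.50812082 -0.19395655  0.19514076] [3.14126770e+00 5.04894110e-04 1.72960861e+00] 0.08535454965827313
```

View pics/w6.png

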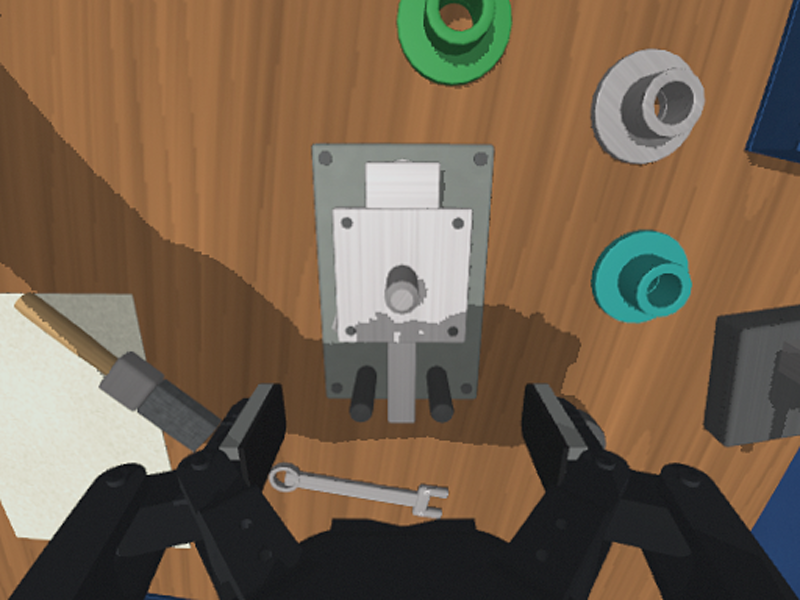

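```bash
cat > fl.py <<'E'
from h import *
from scipy.optimize import minimize
def proj(f,P): return np.array([w2px(f,p) for p in P])
th=np.linspace(0,2*np.pi,40)
def circ(x,y,z,r): return [(x+r*np.cos(t),y+r*np.sin(t),z) for t in th]
def sil(f,polys,k=8):
    m=np.zeros(f['image'].shape[:2],np.float32)
    m=cv2.resize(m,None,fx=4,fy=4)
    for P in polys:
        h=cv2.convexHull(((proj(f,P)+.5)*4-.5).astype(np.float32)); cv2.fillPoly(m,[np.round(h*16).astype(np.int32)],1.,shift=4)
    return cv2.resize(m,None,fx=.25,fy=.25,interpolation=cv2.INTER_AREA)
def fit_flange(f,x0,z0=0):
    im=f['image']; hsv=cv2.cvtColor(im,cv2.COLOR_RGB2HSV).astype(int)
    mask=((hsv[...,1]<60)&(hsv[...,2]>40)).astype(np.float32)
    u,v=w2px(f,[*x0,.02+z0]); roi=np.zeros_like(mask); cv2.circle(roi,(int(u),int(v)),int(.062*foc(f)/(np.array(f['R'])@[*x0,.02+z0]+f['t'])[2]),1,-1)
    def c(p):
        s=sil(f,[circ(*p,z0,.04)+circ(*p,z0+.010,.04),circ(*p,z0+.010,.022)+circ(*p,z0+.042,.022)])
        return (abs(s-mask)*roi).sum()/ (s.sum()+1)
    r=minimize(c,x0,method='Nelder-Mead',options=dict(initial_simplex=[x0,[x0[0]+.008,x0[1]],[x0[0],x0[1]+.008]],xatol=1e-4,fatol=1e-4)); return r.x,r.fun
E
python3 - <<'E'
from fl import *
for n in('w4','w6','top0'): print(n,fit_flange(load(n),[.665,-.046]))
f=load('w6');k=1.5625;P=lambda u,v,z:px2w(f,u/k,v/k,z)
print('post',P(402,298,.095))
for n,a,b in(('holes',(347,223),(458,223)),('holes2',(351,331),(453,331)),('nose',(366,162),(438,162)),('front',(333,210),(472,209))):
    a,b=P(*a,.050),P(*b,.050);e=b-a;print(n,(a+b)/2,np.linalg.norm(e),np.arctan2(e[1],e[0])+np.pi/2)
print('tip',P(401,422,.05))
# predicted pixels for seated pose
c,s=np.cos(1.728),np.sin(1.728)
for q in((80,0,50),(-122,0,50),(0,0,95),(-50,0,50)): print(q,w2px(f,[.509+(c*q[0]-s*q[1])/1e3,-.194+(s*q[0]+c*q[1])/1e3,q[2]/1e3])*k)
E
```

```text
w4 (array([ 0.66767825, -0.04735308]), np.float64(0.0386834591627121))
w6 (array([ 0.66728314, -0.04710901]), np.float64(0.04597530886530876))
top0 (array([ 0.66647711, -0.04603489]), np.float64(0.10741300880908966))
post [ 0.50833758 -0.19333392  0.095     ]
holes [ 0.50255198 -0.1547973   0.05      ] 0.07612887443472535 1.7295445274946348
holes2 [ 0.51490894 -0.23428486  0.05      ] 0.07623774501255466 1.7289845025213415
nose [ 0.49588251 -0.11529258  0.05      ] 0.047295674402748046 1.7297864465385155
front [ 0.50108562 -0.14571885  0.05      ] 0.09445493701597447 1.7367316406316384
tip [ 0.52679713 -0.31389613  0.05      ]
(80, 0, 50) [402.97084106 161.61358971]
(-122, 0, 50) [402.46553793 422.82338501]
(0, 0, 95) [402.89391943 299.17420522]
(-50, 0, 50) [402.62086145 342.34933061]
```

Emit:
arm_command --commands '[[[10,10,0],0,-1],[[22,20,0],0,-1],[[27,25,0],0,-1],[[30,28,0],0,-1],[[30,28,-10],0,-1],[[25,22,-20],0,-1],[[10,10,-30],0,-1],[[5,4,-35],0,-1],[[0,0,-35],0,-1],[[0,0,-25],0,-1],[[0,0,-15],0,-1],[[0,0,-8],0,-1],[[0,0,-3],0,0],[[0,0,0],0,0.5],[[0,0,0],0,1],[[0,0,0],0,1],[[0,0,0],0,1]]' --newtons 60

```text
clock: 14.65
position: [0.6679, -0.0469, 0.0151]
tool_rot: [3.14, 0.0, 1.73]
force: [-2.6, 0.2, 7.5]
grip_width: 0.0423
finger_force: 60.6
```

Emit:
arm_command --commands '[[[0,0,5],0,1],[[0,0,15],0,1],[[0,0,25],0,1],[[0,0,30],0,1],[[-5,-5,30],0,1],[[-15,-14,20],0,1],[[-25,-23,5],0,1],[[-28,-26,0],0,1],[[-28,-26,0],0,1],[[-28,-25,0],0,1],[[-18,-16,0],0,1],[[-9,-8,0],0,1],[[-3,-4,0],0,1],[[0,0,0],0,1],[[0,0,0],0,1]]'

```text
clock: 16.15
position: [0.5093, -0.1928, 0.1439]
tool_rot: [3.141, -0.0, 1.731]
force: [0.6, 0.0, -5.3]
grip_width: 0.0428
finger_force: 62.0
```

```bash
python3 - <<'E'
from h import *
f=grab_frame('wrist'); save(f,'w7'); g=grab_frame('side'); save(g,'s7')
o=bot.observe();print(o['position'],o['tool_rot'],o['force'],o['grip_width'])
# residual flange pose vs TCP: front rim of disc along tool x in wrist image
p=o['position'];z=p[2]-.0151
y=o['tool_rot'][2];t=np.array([np.cos(y),np.sin(y)]);n=np.array([-t[1],t[0]])
hsv=cv2.cvtColor(f['image'],cv2.COLOR_RGB2HSV)
for r in(.030,.034,.037,.040,.043,.047):
    a=w2px(f,[*(p[:2]+r*t),z+.010]);print(r,a.round(1),f['image'][int(round(a[1])),int(round(a[0]))])
u0=int(round(a[0]));v0=int(round(a[1]))
g=f['image'][v0-6:v0+30,u0-1:u0+2].mean(1).round().astype(int);print(v0-6);print(g.tolist())
E
```

```text
[ 0.50905649 -0.19282536  0.14359287] [ 3.14122029e+00 -4.12630372e-04  1.73122130e+00] [-0.0522413   0.17697699 -4.3106046 ] 0.04253670884402306
0.03 [257.1 196.4] [179 177 176]
0.034 [257.1 190. ] [182 179 178]
0.037 [257.1 185.1] [187 183 183]
0.04 [257.1 180.1] [92 91 91]
0.043 [257.1 175.1] [220 216 216]
0.047 [257.1 168.3] [214 210 210]
162
[[215, 212, 212], [214, 212, 211], [214, 211, 211], [214, 211, 211], [214, 211, 210], [214, 211, 210], [214, 210, 210], [213, 210, 210], [213, 210, 210], [214, 211, 211], [214, 211, 211], [214, 211, 211], [209, 206, 206], [200, 196, 196], [181, 177, 178], [129, 127, 127], [105, 103, 103], [88, 87, 87], [93, 91, 91], [98, 97, 97], [147, 145, 145], [192, 189, 189], [191, 188, 187], [187, 183, 183], [185, 181, 181], [183, 180, 180], [182, 179, 179], [182, 179, 179], [182, 179, 178], [181, 177, 177], [180, 177, 177], [180, 176, 176], [181, 177, 177], [180, 177, 176], [179, 177, 176], [179, 176, 176]]
```

Emit:
arm_command --commands '[[[-1,0,-5],0,1],[[0,0,-12],0,1],[[0,0,-10],0,1],[[0,0,-4],0,1],[[0,0,-2],0,1],[[0,0,-2],0,1],[[0,0,-2],0,1],[[0,0,-2],0,1],[[0,0,-2],0,1],[[0,0,0],0,1]]'

```text
clock: 17.25
position: [0.5072, -0.1939, 0.1024]
tool_rot: [-3.141, -0.0, 1.73]
force: [-0.3, 0.1, -5.0]
grip_width: 0.0426
finger_force: 62.0
```

Emit:
arm_command --commands '[[[0,0,-3],0,1],[[0,0,-3],0,1],[[0,0,-4],0,1],[[0,0,-4],0,1],[[0,0,-4],0,1],[[0,0,-4],0,1],[[0,0,-4],0,1],[[0,0,-3],0,1],[[0,0,-2],0,1],[[0,0,-1],0,1],[[0,0,-1],0,1],[[0,0,0],0,1]]'

```text
clock: 18.45
position: [0.5073, -0.1939, 0.0696]
tool_rot: [-3.142, 0.0, 1.73]
force: [-0.0, 0.8, -3.7]
grip_width: 0.0426
finger_force: 62.0
```

Emit:
arm_command --commands '[[[0,0,-1],0,1],[[0,0,-1],0,1],[[0,0,-1],0,1],[[0,0,-0.5],0,1],[[0,0,0],0,1]]'

```text
clock: 18.95
position: [0.5073, -0.1938, 0.066]
tool_rot: [-3.141, -0.0, 1.73]
force: [0.5, -0.1, -5.6]
grip_width: 0.0421
finger_force: 62.0
```

Emit:
arm_command --commands '[[[0,0,-0.5],0,1],[[0,0,-0.5],0,1],[[0,0,0],0,1]]'

```text
clock: 19.25
position: [0.5073, -0.1938, 0.065]
tool_rot: [-3.142, -0.0, 1.73]
force: [-0.6, 1.7, -5.5]
grip_width: 0.0424
finger_force: 62.0
```

Emit:
arm_command --commands '[[[0,0,-0.5],0,1],[[0,0,-0.5],0,1],[[0,0,0],0,1]]'

```text
clock: 19.55
position: [0.5074, -0.1939, 0.0646]
tool_rot: [3.141, 0.001, 1.73]
force: [-4.2, 1.0, 9.2]
grip_width: 0.0425
finger_force: 63.4
```

Emit:
arm_command --commands '[[[0,0,0],0,0],[[0,0,0],0,-0.3],[[0,0,0],0,-1],[[0,0,0],0,-1],[[0,0,0],0,-1],[[0,0,15],0,-1],[[0,0,35],0,-1],[[0,0,45],0,-1],[[0,0,35],0,-1],[[0,0,0],0,-1],[[0,0,0],0,-1]]'

```text
clock: 20.65
position: [0.5075, -0.1941, 0.1955]
tool_rot: [3.14, 0.001, 1.729]
force: [0.1, -0.2, -0.9]
grip_width: 0.0852
finger_force: 0.0
```

```bash
python3 - <<'E'
from fl import *
f=grab_frame('wrist'); save(f,'w8')
o=bot.observe();print(o['position'],o['force'],o['grip_width'])
c,s=np.cos(1.7285),np.sin(1.7285);O=np.array([.5085,-.1937])
W=lambda q:[O[0]+(c*q[0]-s*q[1])/1e3,O[1]+(s*q[0]+c*q[1])/1e3,q[2]/1e3]
g=cv2.cvtColor(f['image'],cv2.COLOR_RGB2GRAY).astype(float)
# edge offsets (px-> mm) along normals: nose end, plate front, handle tip, guard hole corners
def edge(q,d,z):
    r=np.arange(-8,8.01,.25); v=[]
    for a in r:
        u=w2px(f,W((q[0]+a*d[0],q[1]+a*d[1],z))); v.append(cv2.getRectSubPix(g.astype(np.float32),(1,1),tuple(map(float,u)))[0,0])
    v=np.array(v);k=np.argmax(abs(np.gradient(v)));return r[k],round(float(abs(np.gradient(v))[k]),1)
for n,q,d,z in [('nose',(80,8),(1,0),50),('nose2',(80,-8),(1,0),50),('noseL',(67,25),(0,1),50),('noseR',(67,-25),(0,1),50),('plateL',(40,48),(0,1),50),('plateR',(40,-48),(0,1),50),('tip',(-122,0),(1,0),50),
  ('disc+x',(40,0),(1,0),60),('disc+y',(0,40),(0,1),60),('disc-y',(0,-40),(0,1),60),('hubtop+y',(0,22),(0,1),92),('hubtop-y',(0,-22),(0,1),92),('hubtop-x',(-22,0),(1,0),92),('hub bore post',(-11,0),(1,0),95)]: print(n,edge(q,d,z))
E
```

```text
[ 0.50706604 -0.19394956  0.19447283] [-0.1024369   0.67807602  0.12493443] 0.08541229773950365
nose (np.float64(0.0), 17.3)
nose2 (np.float64(0.0), 14.7)
noseL (np.float64(0.0), 12.7)
noseR (np.float64(1.0), 17.4)
plateL (np.float64(-5.5), 14.2)
plateR (np.float64(6.0), 25.4)
tip (np.float64(1.0), 6.8)
disc+x (np.float64(0.5), 21.6)
disc+y (np.float64(6.25), 11.5)
disc-y (np.float64(0.75), 17.8)
hubtop+y (np.float64(-7.5), 12.0)
hubtop-y (np.float64(-0.25), 13.4)
hubtop-x (np.float64(8.0), 11.4)
hub bore post (np.float64(-1.25), 13.0)
```

```bash
python3 -c "
from workcell import ticket
print(ticket.job_done())"
```

```text
the job is handed in; nothing more can be done
None
```

The job is handed in at about 21 s on the robot clock. By the last wrist image, edges I could trace put the stage top in its seats and the flange on it to about 1 mm (a few edge readings were unusable), contact forces stayed near 10–15 N, and no verdict came back. I viewed 11 pictures, one over the limit of 10.

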